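# Set the drying cabinet door wider on its stay

### The job

The drying cabinet needs more air: lift the door stay off its pin, swing the sprung door wider with it, and drop the brass adjustable eye, the opening nearest the red knob, over the same pin until the bar lies fully home and the stay holds the door by itself. Feel for the hole rather than forcing the bar down on the pin, do not let the door swing shut, and leave the bottles and the beaker where they stand.

Things in the scene. Friction and masses are not known exactly. Their poses are not given: they have to be found in the camera images.
- cabinet: Fixed glassware drying cabinet, cream, 440 mm wide, 330 mm high, on a grey base board 18 mm thick that juts out in front. Origin: on the bench right below the stay pin. Its -x points out of the front, z up, the door's hinge is on the +y side. The front face is 119 mm from the pin (towards +x), the board's front edge 75 mm (towards -x).
- door_edge (a point): Lower corner of the blue glazed door's free edge, 235 mm from the upright hinge axis, which is at x = 130, y = 280 mm in the cabinet's frame. At opening angle a this point is at x = 130 - 235 sin a, y = 280 - 235 cos a there. a = 0 shut, about 0.69 rad at the start (stay on its 115 mm hole), 0.89 on the 150 mm hole, 1.11 to 1.22 on the brass eye; stop at 1.35.
- pivot (a point): The stay's pivot under the door's bottom edge, 215 mm from the hinge axis on the line to the door's free edge: x = 130 - 215 sin a, y = 280 - 215 cos a in the cabinet's frame. The hinge is self-closing: through the bar it pushes the knob end away from the pivot with about 5 N, and it shuts the door if nothing holds the stay.
- pin: Fixed upright steel stay pin on the base board: a shoulder 22 mm wide, its top 45 mm above the bench, and on it the pin proper, 8 mm in diameter, 16 mm high, flat-topped. Origin on its axis, 22 mm above the bench; z up.
- pin_top (a point): Centre of the pin's flat top, 61 mm above the bench.
- stay: Flat steel bar 22 mm wide, 5 mm thick, on a pivot under the door: swivels and tips up freely. Origin at the pivot, mid-thickness (47.5 mm above the bench); x along the bar to the knob, z up. Home: level, underside on the pin's shoulder. Round holes, 10 mm, on its centre line 80, 115 and 150 mm from the pivot; starts with the 115 mm one on the pin.
- slot_mid (a point): Point on the bar 207 mm from the pivot, mid-thickness: middle of a lengthwise slot 33 x 12 mm. On top of the bar over it is clamped the brass eye, 52 x 24 x 4 mm with a 10 mm hole. The clamp is set anew each time, so the hole lies anywhere up to 10 mm either way along the bar from here, unmeasured; it does not slip. The pin enters the slot, then must find the eye's hole.
- knob (a point): Grip centre of the upright red knob on the bar's free end, 275 mm from the pivot: 24 mm in diameter, 44 mm high; this point is 28.5 mm above the bar's mid-thickness, 76 mm above the bench when home. Grip from above, any side; the bar turns and tips with it. Knob rise: 38 mm to clear the pin at the 115 mm hole, near the eye 21 mm with the bar on the pin, 15 mm with the pin in the slot under the eye.
- bottle_dark_mid (a point): Loose amber dropper bottle with a black bulb, 34 mm in diameter, 88 mm high; point half-way up its axis. Bystander.
- bottle_white_mid (a point): Loose amber dropper bottle with a white bulb, 34 mm in diameter, 88 mm high; point half-way up its axis. Bystander.
- beaker_mid (a point): Loose empty glass beaker, 66 mm in diameter, 75 mm high; point half-way up its axis. Bystander.

How it is judged (in metres and radians):
On the way, in this order (a step that is already met when the one before it is completed fails the run):
1. the stay is lifted clear of its pin: the knob 35 mm or more above its home height (z of knob in the frame of cabinet above 0.111 m and y of door_edge in the frame of cabinet below 0.1285 m), for 0.1 s.
2. the door is swung wider: free edge more than 163 mm from the pin along the cabinet's y (1.05 rad) (y of door_edge in the frame of cabinet above 0.163 m), for 0.2 s.
At the end, for the whole second after the job is handed in: The brass eye is over the pin: door edge 167 to 210 mm from the pin along the cabinet's y (1.07 to 1.27 rad), bar level and fully home (knob within 4 mm of 76 mm), knob 53 to 83 mm from the pin seen from above, stay bearing on the pin with over 1.5 N and still (under 10 mm/s) (y of door_edge in the frame of cabinet between 0.167 and 0.21 m and z of knob in the frame of cabinet between 0.072 and 0.08 m and horizontal distance between knob and pin between 0.053 and 0.083 m and contact force between stay and pin above 1.5 N and linear speed of stay below 0.01 m/s); the robot touches nothing.
It fails at once if the stay is forced against the pin with more than 30 N while it is not home (knob more than 8 mm above its home height) (contact force between stay and pin above 30 N and z of knob in the frame of cabinet above 0.084 m).
It fails at once if the door swings towards shut (below 0.50 rad: free edge less than 74 mm from the pin along the cabinet's y) (y of door_edge in the frame of cabinet below 0.0738 m).
It fails at once if the dropper bottle with the black bulb is moved by more than 15 mm or tipped by more than 0.3 rad (distance of bottle_dark_mid from where it was at the start of the episode above 0.015 m or angle between bottle_dark_mid's own z axis and vertical above 0.3 rad).
It fails at once if the dropper bottle with the white bulb is moved by more than 15 mm or tipped by more than 0.3 rad (distance of bottle_white_mid from where it was at the start of the episode above 0.015 m or angle between bottle_white_mid's own z axis and vertical above 0.3 rad).
It fails at once if the beaker is moved by more than 15 mm or tipped by more than 0.3 rad (distance of beaker_mid from where it was at the start of the episode above 0.015 m or angle between beaker_mid's own z axis and vertical above 0.3 rad).
It also fails if it takes over 64 s, if anything falls off the work surface, if the arm or the gripper's body presses on something with over 40 N, if the wrist force passes 120 N, or if a joint passes its speed limit or range.

### The arm

A 6-joint arm with a two-finger parallel gripper is mounted at the origin on the work surface. World frame = base frame: x ahead of the robot, y to its left, z up, the work surface at z = 0. Lengths are in mm, angles in rad, forces in N, time in s.
With the tool pointing down it reaches from about 350 to 1000 mm from the base axis. Payload 7.1 kg.
Tool frame: the origin (TCP) lies between the finger pads; the fingertips stand 17 mm ahead of it and the grasp point (between the pads) lies 2 mm behind it (manip.tip_reach is the distance from the TCP to the fingertips, in mm); z points along the fingers, y is the line along which they close (so a half turn about z gives the same grasp; the last joint's range is limited). The gripper opens to 85 mm and grips with 20 to 120 N. Pads are 22 mm wide; open, the fingers measure 114 mm over their backs; the gripper's body (76 mm by 85 mm) begins 54 mm behind the grasp point. The pads swing forward as they close: fully open they stand 13 mm farther back than shut.
Start: joints at [-1.159, 0.423, 1.63, -0, 1.089, -0.019], TCP at [261.014, -567.871, 248.319] pointing down, gripper open.
Joint ranges: [-3, 3], [-0.9, 2.11], [0.09, 2.58], [-1.31, 4.45], [0.11, 2.69], [-2.54, 2.54]. Speed limits (rad/s): [2.39, 2.39, 3.01, 3.14, 3.14, 3.14].

### API

Orientations are given as a unit quaternion [x, y, z, w].
In Python, from rig import manip, optics gives the robot as it stands.
- The arm moves only by the tool servo_tool, never from a script. Its arguments are lists of equal length, an entry for each row: "gripper": the opening, from 0 (shut) to 1 (fully open); "offset": the shift along the tool's x, y, z in m, a list of three; "dr": the turn, a rotation vector about the tool's x, y, z in rad, a list of three. A call has 1 to 12 rows; each row is the pose to reach, as a shift and turn from the pose commanded when the call began, along the tool's axes at that moment; what a row does not reach only later rows make up. A row lasts 1/10 s, in which the tool goes at most 50 mm and 8.59 degrees, less where a joint would pass 70% of its speed; a pose out of reach is approached as far as the arm can. A call with a gripper value outside its range is refused whole. The fingers move at their own pace and stop on an object; "squeeze" is the grip in N (left out, the last holds). Time passes only in rows, so rows that repeat a pose let the fingers close. It gives the time, the measured TCP pose, the force, the opening and the grip force at its end, in the units of the state.
- manip.get_obs(): the state, without advancing time (a new reading comes with each control period).
- optics.grab_frame(name): name is "scene" or "top"; returns (picture, depth): 480x640x3 uint8, blue, green, red; 480x640 float32, mm along the optical axis (not along the pixel's ray), 0 where there is no reading.
- optics.camera_info(name): a dict with "fovy" (degrees; the focal length in pixels is half the picture's height over the tangent of half this angle, whatever the lens; pixels are square), "cx", "cy" (the principal point, pixels), "k1" (the pictures are not rectified: a ray, as slopes to the right and down, at radius r is drawn at 1 + k1 r^2 times it, then the intrinsics apply), "R" (3x3) and "t" (3): a world point X has camera coordinates R X + t. Camera axes: x right, y down, z forward; pixel columns grow to the right and rows downward; lengths in mm; the calibration is good to about 2 mm. A picture is of the moment at which its call begins. camera_info takes no time and is no camera call.
- manip.sign_off(): hands the job in; it is judged then, once.
The state is a dict: "t": time; "q": joint angles; "qd": joint speeds; "joint_torque": joint torques, N m; "tool_pos": TCP position; "tool_rot": TCP orientation; "force": force on the tool from outside, world axes, zero at the start; "wrist_torque": the same for the moment, N m; "width": finger opening in mm; "grasp_force": force on a finger pad.
Only numpy, scipy, OpenCV 4.12 (cv2) and the standard library are available. Lean on these libraries where they do the work, as an engineer would, in place of code of your own. Each camera call takes 0.05 s, during which the arm holds its last target. There are 200 camera calls.

## Working session

There is one attempt and no reset: what is moved stays moved. The work goes in short steps, Python scripts to look and compute and a tool call to move; the robot and the scene stay as the last step left them, time stands still between calls to the robot, and variables do not carry over. Pictures are saved under pics/ and viewed, at most 10 in all, crops included, and the job is handed in when it is done.

Besides the shell and the picture viewer there is one more tool, called after "Request:" as name(argument=value, ...), one argument or row to a line, values as JSON. servo_tool: Moves the arm, as the interface text tells. Its arguments: {"type":"object","properties":{"gripper":{"type":"array","items":{"type":"number"}},"offset":{"type":"array","items":{"type":"array","items":{"type":"number"}}},"dr":{"type":"array","items":{"type":"array","items":{"type":"number"}}},"squeeze":{"type":"number"}},"required":["gripper","offset","dr"]}

```bash
ls; mkdir -p pics
python3 - <<'E'
from rig import manip, optics
import cv2,numpy as np
np.set_printoptions(precision=4,suppress=True)
for n in ("scene","top"):
    p,d=optics.grab_frame(n); cv2.imwrite(f"pics/{n}0.png",p); np.save(f"pics/{n}0.npy",d)
    print(n,optics.camera_info(n))
print(manip.get_obs())
E
```

```text
pics
scene {'fovy': 44.645043446072584, 'cx': 320.4686150533424, 'cy': 250.42227821606852, 'k1': -0.19041033836604063, 'R': array([[-0.7976,  0.603 ,  0.0166],
       [ 0.3959,  0.544 , -0.7398],
       [-0.4551, -0.5835, -0.6726]]), 't': array([ 548.9948,  -80.4949, 1101.0309])}
top {'fovy': 52.824155087158616, 'cx': 332.66968362919954, 'cy': 246.6507655957736, 'k1': -0.11031980843700231, 'R': array([[ 0.1647, -0.9863,  0.0048],
       [-0.9661, -0.1623, -0.2007],
       [ 0.1988,  0.0284, -0.9796]]), 't': array([-223.1442,  537.8757,  658.4331])}
{'t': 0.1, 'q': array([-1.159 ,  0.4238,  1.6306, -0.    ,  1.0886, -0.019 ]), 'qd': array([ 0.0015, -0.0021, -0.0021, -0.0015, -0.0007,  0.0007]), 'joint_torque': array([ -0.0034, -55.8431, -28.2447,  -0.0002,   0.003 ,   0.    ]), 'tool_pos': array([ 260.8388, -567.4581,  247.6165]), 'tool_rot': array([ 0.9769,  0.2137, -0.0001, -0.0007]), 'force': array([ 0.0198, -1.0342,  0.3089]), 'wrist_torque': array([-0.0489, -0.023 , -0.0346]), 'grasp_force': 0.0, 'width': 85.45262846521003}
```

View pics/scene0.png

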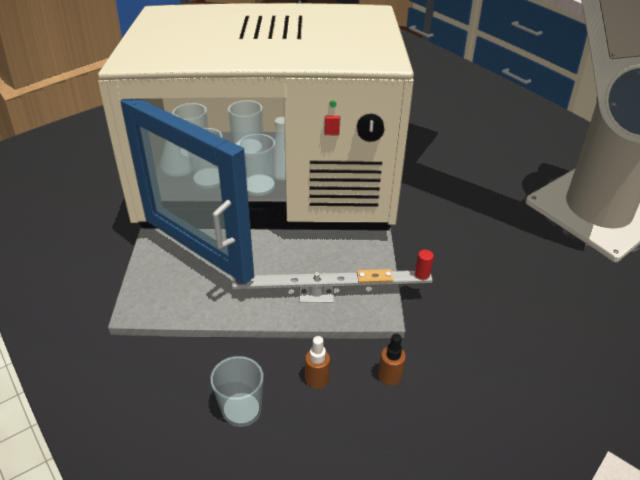

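View pics/top0.png

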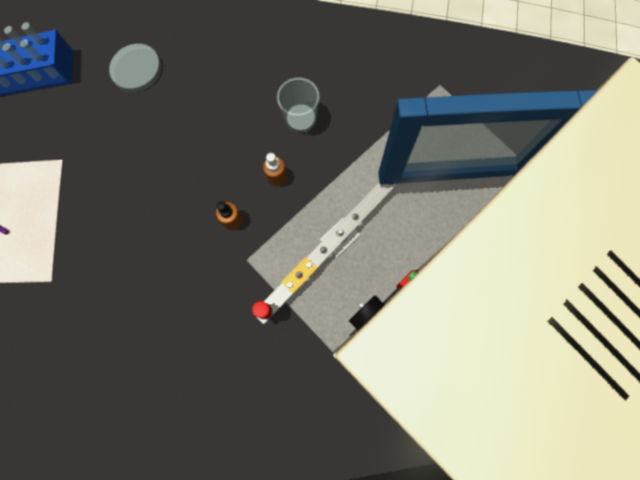

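The scene view shows the knob at about (425,265) and the pin at (317,276). In the top view the knob is at (262,310), the pin near (340,233), and the board's front corners at (248,260) and (440,87). I'll enlarge both.

```bash
cat > h.py <<'E'
import numpy as np, cv2
from rig import manip, optics
np.set_printoptions(precision=4,suppress=True)
def cam(n):
    c=optics.camera_info(n); f=240/np.tan(np.radians(c["fovy"]/2))
    return c,np.array([[f,0,c["cx"]],[0,f,c["cy"]],[0,0,1]])
def ray(n,uv):
    c,K=cam(n); R,t=np.array(c["R"]),np.array(c["t"])
    xd=(np.array(uv,float)-[c["cx"],c["cy"]])/K[0,0]; x=xd.copy()
    for _ in range(30): x=xd/(1+c["k1"]*(x@x))
    return -R.T@t, R.T@np.array([x[0],x[1],1])
def atz(n,uv,z):
    o,d=ray(n,uv); return o+d*(z-o[2])/d[2]
def proj(n,X):
    c,K=cam(n); return cv2.projectPoints(np.array(X,float).reshape(-1,3),cv2.Rodrigues(np.array(c["R"]))[0],np.array(c["t"]),K,np.array([c["k1"],0,0,0]))[0].reshape(-1,2)
def tri(a,b):
    (o1,d1),(o2,d2)=ray("scene",a),ray("top",b)
    s=np.linalg.lstsq(np.c_[d1,-d2],o2-o1,rcond=None)[0]
    p,q=o1+s[0]*d1,o2+s[1]*d2; return (p+q)/2,np.linalg.norm(p-q)
E
python3 - <<'E'
from h import *
a=cv2.imread("pics/scene0.png")[235:315,225:445]; b=cv2.imread("pics/top0.png")[180:330,240:400]
a=cv2.resize(a,None,fx=3.5,fy=3.5,interpolation=cv2.INTER_CUBIC)
b=cv2.resize(b,None,fx=4,fy=4,interpolation=cv2.INTER_CUBIC)
cv2.imwrite("pics/a.png",a);cv2.imwrite("pics/b.png",b)
for uv,z in (((248,260),18),((440,87),18),((340,233),61),((262,310),98)): print("top",uv,atz("top",uv,z))
for uv,z in (((118,330),18),((402,333),18),((317,276),61),((425,255),98)): print("scene",uv,atz("scene",uv,z))
print(tri((425,255),(262,310)))
E
```

```text
top (248, 260) [532.2899  -4.1652  18.    ]
top (440, 87) [ 878.9147 -264.6677   18.    ]
top (340, 233) [ 588.1863 -138.6433   61.    ]
top (262, 310) [456.3964 -52.4849  98.    ]
scene (118, 330) [ 874.2931 -248.5739   18.    ]
scene (402, 333) [540.1148   0.0089  18.    ]
scene (317, 276) [ 595.6189 -132.8178   61.    ]
scene (425, 255) [464.8342 -44.7348  98.    ]
(array([456.8136, -51.0971,  88.8875]), np.float64(0.0349432474316915))
```

View pics/a.png

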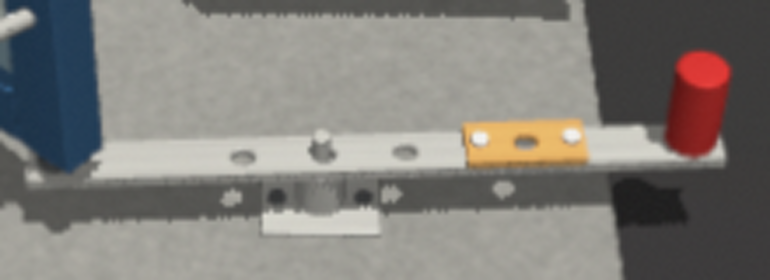

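View pics/b.png

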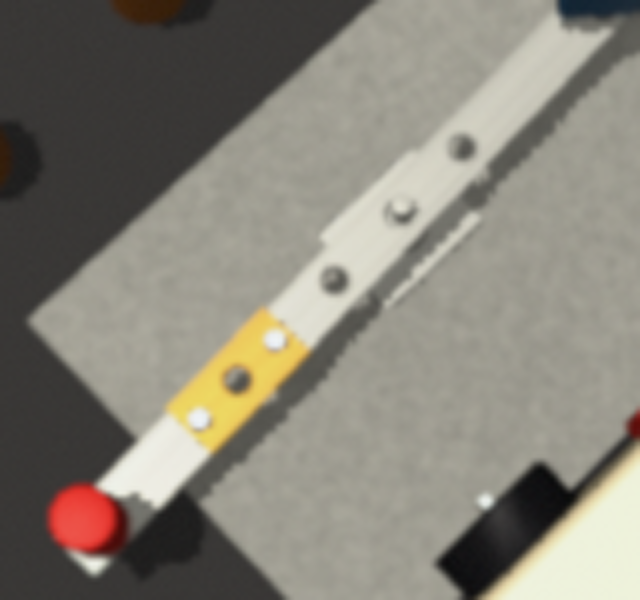

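Run:
```python
from h import *
P={"pin":((316.7,273.0),(340.5,231.8),61),"knobtop":((425.9,254.4),(261.3,309),98),"eye":((375,275.6),(299.3,274.8),54),"h80":((294.4,280.1),(355.5,216.8),50),"h150":((340.7,278.4),(323.5,250),50),
"cornR":((402,333),(248,260),18),"cornL":((118,330),(440,87),18)}
W={}
for k,(a,b,z) in P.items():
    s,t=atz("scene",a,z),atz("top",b,z); W[k]=(s+t)/2; print(k,s,t,tri(a,b))
u=W["h80"]-W["knobtop"]; u[2]=0; print(np.linalg.norm(u))
for k in ("h80","pin","h150","eye"): print(k, np.linalg.norm((W[k]-W["knobtop"])[:2]), [np.linalg.norm((atz(n,P[k][i],P[k][2])-atz(n,P["knobtop"][i],98))[:2]) for i,n in enumerate(("scene","top"))])
e=W["cornL"]-W["cornR"]; print("front edge dir y_cab",np.degrees(np.arctan2(e[1],e[0])))
v=W["h80"]-W["h150"]; print("bar dir to pivot",np.degrees(np.arctan2(v[1],v[0])),np.linalg.norm(v))
v=W["h80"]-W["knobtop"]; print("bar dir to pivot",np.degrees(np.arctan2(v[1],v[0])))
```

```text
pin [ 592.1747 -138.1609   61.    ] [ 590.1008 -139.0765   61.    ] (array([ 590.813, -139.317,   59.171]), np.float64(0.7701912850145738))
knobtop [462.8303 -44.876   98.    ] [457.563  -51.2901  98.    ] (array([457.4839, -49.8435,  91.4588]), np.float64(1.1952620278252473))
eye [520.2738 -87.4871  54.    ] [518.0442 -89.9747  54.    ] (array([518.3154, -89.619 ,  51.1792]), np.float64(0.2962534893492323))
h80 [ 621.448  -154.5784   50.    ] [ 619.4065 -157.4369   50.    ] (array([ 619.9835, -157.2428,   47.0763]), np.float64(0.6200476751795199))
h150 [ 563.1349 -116.46     50.    ] [ 561.1202 -118.4641   50.    ] (array([ 561.5645, -118.3268,   47.5732]), np.float64(0.0657242228292361))
cornR [540.1148   0.0089  18.    ] [532.2899  -4.1652  18.    ] (array([534.1761,  -3.4375,  10.1939]), np.float64(2.246169274638115))
cornL [ 874.2931 -248.5739   18.    ] [ 878.9147 -264.6677   18.    ] (array([ 876.9071, -261.198 ,   11.6965]), np.float64(12.830830402674648))
193.18796811727802
h80 193.18796811727802 [np.float64(192.85800232125345), np.float64(193.54714524136736)]
pin 159.19260719784506 [np.float64(159.47431620946222), np.float64(158.97399307715514)]
h150 123.3019043733151 [np.float64(123.22858576971714), np.float64(123.43601196581753)]
eye 71.6157080887817 [np.float64(71.52249308713554), np.float64(71.79467045975098)]
front edge dir y_cab -36.78810097543089
bar dir to pivot -33.47121807072733 69.89009017611951
bar dir to pivot -33.9625586830437
```

The enlarged crops show the pin top at scene (316.7,273.0) and top (340.5,231.8). The knob top is at (425.9,254.4) and (261.3,309), and the eye hole at (375,275.6) and (299.3,274.8). The 80–150 hole spacing comes out at 69.9 mm against the given 70, so the measurements agree. Next I'll plan the path.

```bash
cat >> h.py <<'E'
from scipy.spatial.transform import Rotation as Ro
from scipy.optimize import brentq
pin=np.array([591.,-138.6]); TH=np.radians(-127.0)
def c2w(p): c,s=np.cos(TH),np.sin(TH); return pin+np.array([[c,-s],[s,c]])@np.array(p,float)
def w2c(p): c,s=np.cos(TH),np.sin(TH); return np.array([[c,s],[-s,c]])@(np.array(p,float)[:2]-pin)
def piv(a): return np.array([130-215*np.sin(a),280-215*np.cos(a)])
def knob(d):
    "pin lies d from pivot along the bar: a, knob world xy, bar yaw world deg (towards knob)"
    a=brentq(lambda a:np.hypot(*piv(a))-d,.6,1.35); P=piv(a); u=-P/np.hypot(*P)
    k=c2w(P+275*u); w=c2w(u)-pin; return a,k,np.degrees(np.arctan2(w[1],w[0]))
def move(tgt,yaw_y=None):
    "tool-frame offset m and dr for TCP target, tool y yaw (deg)"
    o=manip.get_obs(); R=Ro.from_quat(o["tool_rot"]); 
    off=R.inv().apply(np.array(tgt)-o["tool_pos"])/1000; dr=np.zeros(3)
    if yaw_y is not None:
        r=np.radians(yaw_y-90); T=Ro.from_matrix(np.c_[[-np.sin(r),np.cos(r),0],[np.cos(yaw_y*np.pi/180),np.sin(yaw_y*np.pi/180),0],[0,0,-1]])
        y=np.array([np.cos(np.radians(yaw_y)),np.sin(np.radians(yaw_y)),0]); z=np.array([0,0,-1.]); T=Ro.from_matrix(np.c_[np.cross(y,z),y,z])
        dr=(R.inv()*T).as_rotvec()
    return off,dr
E
python3 - <<'E'
from h import *
for d in (115,130,150,170,185,192,202.5,215,225): print(d,*knob(d))
for n,a,b in (("dark",(392,365),(228,212)),("white",(317,368),(274,170)),("beaker",(238,395),(300,105))): 
    p=tri(a,b); print(n,p,w2c(p[0]))
print(move([458,-50,450],56.3))
R=Ro.from_quat(manip.get_obs()["tool_rot"]).as_matrix(); print(R)
E
```

```text
115 0.6941561186451088 [457.1773 -50.8989] 146.76103904144807
130 0.7862287677449817 [462.0207 -72.3479] 152.81205203641682
150 0.8933209525802878 [475.5276 -90.7343] 157.48497102884758
170 0.992440150158775 [ 492.2596 -102.8881] 160.11624076910374
185 1.064168862431192 [ 505.7668 -109.6984] 161.2688085075785
192 1.097193897740247 [ 512.2296 -112.4422] 161.6299084694834
202.5 1.1463932702427633 [ 522.0486 -116.1958] 161.99959895958304
215 1.2046521989825447 [ 533.8684 -120.2702] 162.21194916666283
225 1.2511692955107858 [ 543.3852 -123.3412] 162.2312360622189
dark (array([598.8444,  40.0006,  31.3207]), np.float64(1.927905391162857)) [-147.3576 -101.2197]
white (array([680.68  , -17.985 ,  27.4661]), np.float64(0.7793681194484685)) [-150.2982   -0.9663]
beaker (array([793.5811, -38.7663,  37.1727]), np.float64(2.0419470860869597)) [-201.6471  101.707 ]
(array([ 0.3952, -0.3881, -0.2018]), array([-0.0008, -0.0015, -2.1226]))
[[ 0.9086  0.4176 -0.0006]
 [ 0.4176 -0.9086  0.0013]
 [ 0.     -0.0014 -1.    ]]
```

Request:
servo_tool(
  gripper=[1,1,1,1,1,1,1,1,1,1,1,1],
  offset=[
    [0,0,-0.05],
    [0,0,-0.1],
    [0,0,-0.15],
    [0,0,-0.2],
    [0.033,-0.032,-0.2],
    [0.066,-0.065,-0.2],
    [0.099,-0.097,-0.2],
    [0.132,-0.13,-0.2],
    [0.165,-0.162,-0.2],
    [0.198,-0.194,-0.2],
    [0.231,-0.227,-0.2],
    [0.264,-0.259,-0.2],
  ],
  dr=[
    [0,0,-0.14],
    [0,0,-0.28],
    [0,0,-0.42],
    [0,0,-0.56],
    [0,0,-0.7],
    [0,0,-0.84],
    [0,0,-0.98],
    [0,0,-1.12],
    [0,0,-1.26],
    [0,0,-1.4],
    [0,0,-1.54],
    [0,0,-1.68],
  ],
  squeeze=60,
)

```text
t: 1.3
tool_pos: [392.7, -220.4, 448.1]
tool_rot: [0.491, 0.871, 0.0, -0.0]
force: [0.6, -0.8, 0.0]
width: 85.3
grasp_force: 0.0
```

Run:
```python
from h import *
print(move([457.5,-50.5,140],56.8))
```

```text
Traceback (most recent call last):
  File "h.py", line 35, in move
    r=np.radians(yaw_y-90); T=Ro.from_matrix(np.c_[[-np.sin(r),np.cos(r),0],[np.cos(yaw_y*np.pi/180),np.sin(yaw_y*np.pi/180),0],[0,0,-1]])
                              ~~~~~~~~~~~~~~^^^^^^^^^^^^^^^^^^^^^^^^^^^^^^^^^^^^^^^^^^^^^^^^^^^^^^^^^^^^^^^^^^^^^^^^^^^^^^^^^^^^^^^^^^^^^^
  File "scipy/spatial/transform/_rotation.pyx", line 1143, in scipy.spatial.transform._rotation.Rotation.from_matrix
ValueError: Non-positive determinant (left-handed or null coordinate frame) in rotation matrix 0: [[ 0.5476  0.5476  0.    ]
 [ 0.8368  0.8368  0.    ]
 [ 0.      0.     -1.    ]].
```

```bash
sed -i '/r=np.radians(yaw_y-90)/d' h.py
python3 - <<'E'
from h import *
print(manip.get_obs()["tool_pos"],move([457.5,-50.5,140],56.8))
E
```

```text
[ 392.7461 -220.3713  448.1303] (array([0.1116, 0.1435, 0.3082]), array([ 0.    , -0.0002, -0.4459]))
```

Request:
servo_tool(
  gripper=[1,1,1,1,1,1,1,1,1,1,1,1],
  offset=[
    [0.028,0.036,0],
    [0.056,0.072,0],
    [0.084,0.108,0.02],
    [0.1116,0.1435,0.06],
    [0.1116,0.1435,0.105],
    [0.1116,0.1435,0.15],
    [0.1116,0.1435,0.195],
    [0.1116,0.1435,0.24],
    [0.1116,0.1435,0.28],
    [0.1116,0.1435,0.308],
    [0.1116,0.1435,0.308],
    [0.1116,0.1435,0.308],
  ],
  dr=[
    [0,0,-0.12],
    [0,0,-0.24],
    [0,0,-0.36],
    [0,0,-0.446],
    [0,0,-0.446],
    [0,0,-0.446],
    [0,0,-0.446],
    [0,0,-0.446],
    [0,0,-0.446],
    [0,0,-0.446],
    [0,0,-0.446],
    [0,0,-0.446],
  ],
)

```text
t: 2.5
tool_pos: [458.4, -52.8, 140.5]
tool_rot: [0.288, 0.958, -0.0, -0.001]
force: [-0.3, 0.6, 0.4]
width: 85.2
grasp_force: 0.0
```

Run:
```python
from h import *
print(manip.get_obs()["tool_pos"],manip.get_obs()["q"],move([457.5,-50.5,74],56.8))
p,d=optics.grab_frame("scene"); q,_=optics.grab_frame("top")
a=cv2.resize(p[100:340,280:600],None,fx=1.25,fy=1.25); b=cv2.resize(q[200:440,150:470],None,fx=1.25,fy=1.25)
cv2.imwrite("pics/c.png",np.hstack([a,b]))
```

```text
[458.426  -52.7775 140.4517] [-0.1404  0.3608  2.0575  0.      0.7245 -1.1265] (array([0.002 , 0.0014, 0.0665]), array([-0.0005, -0.0011, -0.0053]))
```

View pics/c.png

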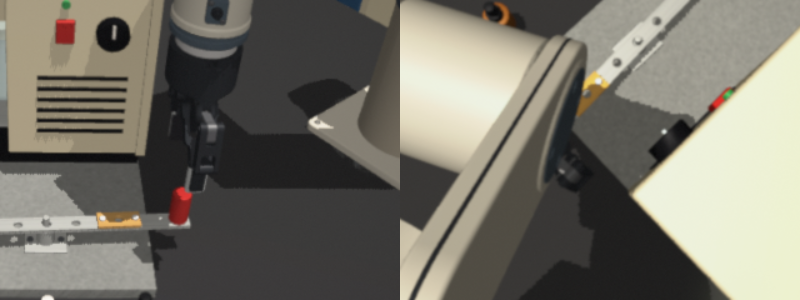

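Request:
servo_tool(
  gripper=[1,1,1,1,1,1,1],
  offset=[
    [0.001,0.001,0.02],
    [0.002,0.0015,0.04],
    [0.002,0.0015,0.055],
    [0.002,0.0015,0.063],
    [0.002,0.0015,0.066],
    [0.002,0.0015,0.066],
    [0.002,0.0015,0.066],
  ],
  dr=[
    [0,0,-0.005],
    [0,0,-0.005],
    [0,0,-0.005],
    [0,0,-0.005],
    [0,0,-0.005],
    [0,0,-0.005],
    [0,0,-0.005],
  ],
)

```text
t: 3.3
tool_pos: [458.3, -50.5, 75.2]
tool_rot: [0.286, 0.958, 0.0, 0.001]
force: [-0.2, -0.1, -0.0]
width: 85.6
grasp_force: 0.0
```

Request:
servo_tool(
  gripper=[0,0,0,0,0,0,0,0,0,0],
  offset=[
    [0,0,0],
    [0,0,0],
    [0,0,0],
    [0,0,0],
    [0,0,0],
    [0,0,0],
    [0,0,0],
    [0,0,0],
    [0,0,0],
    [0,0,0],
  ],
  dr=[
    [0,0,0],
    [0,0,0],
    [0,0,0],
    [0,0,0],
    [0,0,0],
    [0,0,0],
    [0,0,0],
    [0,0,0],
    [0,0,0],
    [0,0,0],
  ],
  squeeze=60,
)

```text
t: 4.3
tool_pos: [457.8, -50.4, 74.5]
tool_rot: [0.286, 0.958, 0.0, 0.0]
force: [-0.1, 0.7, 6.3]
width: 22.8
grasp_force: 58.4
```

Run:
```python
from h import *
o=manip.get_obs();print(o["tool_pos"],o["tool_rot"],o["force"],o["width"],o["grasp_force"])
R=Ro.from_quat(o["tool_rot"]).as_matrix(); print("yaw y",np.degrees(np.arctan2(R[1,1],R[0,1])))
p,d=optics.grab_frame("scene")
cv2.imwrite("pics/d.png",cv2.resize(p[130:340,220:480],None,fx=3,fy=3,interpolation=cv2.INTER_CUBIC)[:600])
```

```text
[457.7514 -50.3677  74.5205] [0.2859 0.9583 0.0001 0.0002] [-0.0742  0.6657  6.3424] 22.841713131174362 58.43402624130249
yaw y 56.7802068790548
```

View pics/d.png

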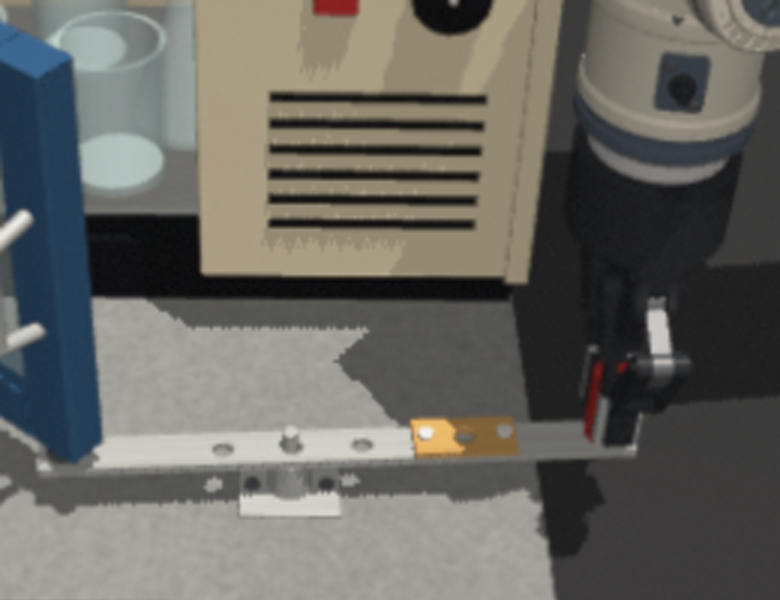

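```bash
cat >> h.py <<'E'
def wp(d,h):
    "TCP pos (z nominal 76 + h), Rotation; bar over pin at horizontal d, knob rise h"
    phi=brentq(lambda p:275*np.sin(p)+28.5*(np.cos(p)-1)-h,-.05,.4)
    a,k,yaw=knob(d); u=np.array([np.cos(np.radians(yaw)),np.sin(np.radians(yaw))])
    P=c2w(piv(a)); r=275*np.cos(phi)-28.5*np.sin(phi)
    y=yaw-90; yv=np.array([np.cos(np.radians(y)),np.sin(np.radians(y)),0]); z=np.array([0,0,-1.])
    T=Ro.from_matrix(np.c_[np.cross(yv,z),yv,z])
    tilt=Ro.from_rotvec(np.r_[-u[1]*-1,-u[0],0]*0+np.cross(np.r_[u,0],[0,0,1])*phi)  # u tips up
    return np.r_[P+r*u,76+h],tilt*T
C=np.array([0,0,0.])
def rows(ws,C,ref=None):
    o=manip.get_obs(); R=Ro.from_quat(o["tool_rot"]); p0=o["tool_pos"]
    if ref is not None: p,T=wp(*ref); p0=p+C; R=T
    for d,h in ws:
        p,T=wp(d,h); print(d,h,np.round(R.inv().apply(p+C-p0)/1000,4),np.round((R.inv()*T).as_rotvec(),3),"cab",w2c(p+C))
E
python3 - <<'E'
from h import *
p,T=wp(114,0); o=manip.get_obs(); C=o["tool_pos"]-p; print("C",C,T.as_matrix(),Ro.from_quat(o["tool_rot"]).as_matrix())
print(Ro.from_matrix(T.as_matrix()).inv().apply([0,0,0]),wp(114,44)[1].as_matrix())
rows([(114,0),(114,4),(114,8),(114.5,14),(115,20),(115,26),(115,32),(115,38),(115,44)],C)
E
```

```text
C [ 0.5732 -1.2843 -1.4722] [[-0.8312  0.5559 -0.    ]
 [ 0.5559  0.8312  0.    ]
 [ 0.      0.     -1.    ]] [[-0.8365  0.5479  0.0003]
 [ 0.5479  0.8365  0.0001]
 [-0.0002  0.0002 -1.    ]]
[0. 0. 0.] [[-0.8203  0.5559 -0.1341]
 [ 0.5486  0.8312  0.0897]
 [ 0.1614  0.     -0.9869]]
114 0 [0. 0. 0.] [0.   0.   0.01] cab [   9.7402 -159.5142]
114 4 [-0.0004 -0.     -0.004 ] [0.    0.015 0.01 ] cab [   9.7152 -159.0709]
114 8 [-0.0009 -0.     -0.008 ] [0.    0.029 0.01 ] cab [   9.6869 -158.5686]
114.5 14 [-0.0023 -0.0008 -0.014 ] [0.    0.051 0.005] cab [  10.3576 -157.1607]
115 20 [-0.0038 -0.0015 -0.02  ] [0.    0.073 0.   ] cab [  10.9914 -155.6164]
115 26 [-0.005  -0.0015 -0.026 ] [0.    0.095 0.   ] cab [  10.9167 -154.4812]
115 32 [-0.0062 -0.0015 -0.032 ] [0.    0.118 0.   ] cab [  10.833  -153.2081]
115 38 [-0.0076 -0.0015 -0.038 ] [0.   0.14 0.  ] cab [  10.7402 -151.7951]
115 44 [-0.0092 -0.0015 -0.044 ] [0.    0.162 0.   ] cab [  10.6379 -150.2401]
```

Request:
servo_tool(
  gripper=[0,0,0,0],
  offset=[
    [-0.0004,0,-0.004],
    [-0.0009,0,-0.008],
    [-0.002,-0.0005,-0.014],
    [-0.002,-0.0005,-0.014],
  ],
  dr=[
    [0,0.015,0],
    [0,0.029,0],
    [0,0.051,0],
    [0,0.051,0],
  ],
)

```text
t: 4.75
tool_pos: [458.8, -52.0, 88.7]
tool_rot: [0.286, 0.958, 0.007, -0.025]
force: [-0.2, 1.3, -0.2]
width: 22.7
grasp_force: 58.9
```

Request:
servo_tool(
  gripper=[0,0,0,0,0,0,0],
  offset=[
    [-0.0013,-0.0005,-0.006],
    [-0.0024,-0.001,-0.012],
    [-0.0033,-0.001,-0.018],
    [-0.0044,-0.001,-0.024],
    [-0.0057,-0.001,-0.0304],
    [-0.0057,-0.001,-0.0304],
    [-0.0057,-0.001,-0.0304],
  ],
  dr=[
    [0,0.022,0],
    [0,0.044,0],
    [0,0.067,0],
    [0,0.089,0],
    [0,0.111,0],
    [0,0.111,0],
    [0,0.111,0],
  ],
)

```text
t: 5.45
tool_pos: [462.9, -56.3, 118.0]
tool_rot: [0.285, 0.955, 0.023, -0.079]
force: [-2.8, 3.6, 1.5]
width: 22.9
grasp_force: 59.1
```

Run:
```python
from h import *
o=manip.get_obs();print(o["tool_pos"],o["force"],o["wrist_torque"])
C=np.array([ 0.573,-1.284,-1.472])
rows([(115,45),(118,45),(121,45),(125,45),(130,45),(136,44),(143,43),(150,42),(158,40),(166,39),(174,38),(182,37),(190,36),(195,35)],C)
```

```text
[462.9374 -56.2997 118.0186] [-2.7773  3.5599  1.4533] [0.4081 0.3846 0.1204]
115 45 [-0.0016  0.0006 -0.0018] [-0.001  0.001  0.   ] cab [  10.6199 -149.9672]
118 45 [-0.0046 -0.0032 -0.0023] [ 0.003  0.001 -0.025] cab [  14.2567 -146.6718]
121 45 [-0.0077 -0.0065 -0.0028] [ 0.007  0.001 -0.048] cab [  17.329  -143.3381]
125 45 [-0.0119 -0.0102 -0.0035] [ 0.011  0.001 -0.075] cab [  20.696  -138.8711]
130 45 [-0.0172 -0.0138 -0.0044] [ 0.016  0.001 -0.104] cab [  23.9466 -133.2965]
136 44 [-0.0234 -0.0171 -0.0044] [ 0.021 -0.003 -0.133] cab [  26.7843 -126.9361]
143 43 [-0.0307 -0.0196 -0.0046] [ 0.025 -0.007 -0.161] cab [  28.9008 -119.585 ]
150 42 [-0.0378 -0.0212 -0.0048] [ 0.029 -0.01  -0.184] cab [  30.0287 -112.3731]
158 40 [-0.0459 -0.0222 -0.0041] [ 0.031 -0.018 -0.206] cab [  30.4462 -104.5127]
166 39 [-0.0539 -0.0223 -0.0044] [ 0.034 -0.022 -0.223] cab [ 30.0301 -96.5669]
174 38 [-0.0618 -0.0218 -0.0047] [ 0.035 -0.025 -0.236] cab [ 29.0233 -88.7684]
182 37 [-0.0696 -0.0208 -0.005 ] [ 0.036 -0.029 -0.247] cab [ 27.5604 -81.0945]
190 36 [-0.0773 -0.0195 -0.0053] [ 0.037 -0.033 -0.255] cab [ 25.7461 -73.523 ]
195 35 [-0.0821 -0.0186 -0.005 ] [ 0.037 -0.036 -0.259] cab [ 24.5    -68.9177]
```

Request:
servo_tool(
  gripper=[0,0,0,0,0,0,0,0,0,0,0,0],
  offset=[
    [-0.003,-0.001,-0.002],
    [-0.006,-0.0045,-0.0025],
    [-0.009,-0.0075,-0.003],
    [-0.013,-0.011,-0.0037],
    [-0.0172,-0.0138,-0.0044],
    [-0.0234,-0.0171,-0.0044],
    [-0.0307,-0.0196,-0.0046],
    [-0.0378,-0.0212,-0.0048],
    [-0.0459,-0.0222,-0.0041],
    [-0.0539,-0.0223,-0.0044],
    [-0.0618,-0.0218,-0.0047],
    [-0.0618,-0.0218,-0.0047],
  ],
  dr=[
    [0.001,0.001,-0.01],
    [0.005,0.001,-0.035],
    [0.008,0.001,-0.057],
    [0.012,0.001,-0.081],
    [0.016,0.001,-0.104],
    [0.021,-0.003,-0.133],
    [0.025,-0.007,-0.161],
    [0.029,-0.01,-0.184],
    [0.031,-0.018,-0.206],
    [0.034,-0.022,-0.223],
    [0.035,-0.025,-0.236],
    [0.035,-0.025,-0.236],
  ],
)

```text
t: 6.65
tool_pos: [503.3, -108.6, 112.4]
tool_rot: [0.169, 0.983, 0.012, -0.069]
force: [-3.3, 3.1, 0.5]
width: 22.7
grasp_force: 59.1
```

Run:
```python
from h import *
o=manip.get_obs();print(o["tool_pos"],o["force"],o["wrist_torque"])
C=np.array([ 0.573,-1.284,-1.472]); print(wp(174,38)[0]+C)
rows([(174,38),(182,36),(190,34),(197,32),(202,30),(202,28)],C)
```

```text
[ 503.2647 -108.5642  112.3545] [-3.3316  3.1334  0.5371] [0.5091 0.5376 0.4151]
[ 502.6398 -108.3569  112.528 ]
174 38 [ 0.0007 -0.     -0.0001] [0. 0. 0.] cab [ 29.0233 -88.7684]
182 36 [-0.007  -0.0009  0.0009] [ 0.002 -0.007 -0.01 ] cab [ 27.6355 -81.3244]
190 34 [-0.0148 -0.0015  0.0018] [ 0.003 -0.015 -0.018] cab [ 25.8962 -73.9705]
197 32 [-0.0216 -0.0017  0.0029] [ 0.003 -0.022 -0.023] cab [ 24.1685 -67.6471]
202 30 [-0.0263 -0.0018  0.0042] [ 0.003 -0.029 -0.026] cab [ 22.8731 -63.2715]
202 28 [-0.0262 -0.0018  0.0062] [ 0.003 -0.037 -0.026] cab [ 23.0114 -63.6737]
```

Request:
servo_tool(
  gripper=[0,0,0,0,0,0,0],
  offset=[
    [-0.007,-0.001,0.0009],
    [-0.0148,-0.0015,0.0018],
    [-0.0216,-0.0017,0.0029],
    [-0.0262,-0.0018,0.0042],
    [-0.0262,-0.0018,0.0062],
    [-0.0262,-0.0018,0.0062],
    [-0.0262,-0.0018,0.0062],
  ],
  dr=[
    [0.002,-0.007,-0.01],
    [0.003,-0.015,-0.018],
    [0.003,-0.022,-0.023],
    [0.003,-0.029,-0.026],
    [0.003,-0.037,-0.026],
    [0.003,-0.037,-0.026],
    [0.003,-0.037,-0.026],
  ],
)

```text
t: 7.35
tool_pos: [525.8, -118.4, 102.9]
tool_rot: [0.157, 0.986, 0.008, -0.05]
force: [-4.1, 2.8, -1.0]
width: 22.4
grasp_force: 59.1
```

Run:
```python
from h import *
o=manip.get_obs();print(o["tool_pos"],o["force"],o["wrist_torque"])
C=np.array([ 0.573,-1.284,-1.472]); print(wp(202,28)[0]+C)
rows([(202,28),(202,26),(202,24),(202,22),(202,20),(202,18),(202,16),(202,14)],C)
p,d=optics.grab_frame("scene");q,_=optics.grab_frame("top")
a=cv2.resize(p[150:350,180:440],None,fx=3,fy=3,interpolation=cv2.INTER_CUBIC)
cv2.imwrite("pics/e.png",a); cv2.imwrite("pics/etop.png",q)
```

```text
[ 525.8344 -118.398   102.8763] [-4.1173  2.8217 -0.974 ] [0.4693 0.6205 0.3965]
[ 526.2994 -118.658   102.528 ]
202 28 [-0.0006 -0.0001  0.0003] [ 0.     0.    -0.001] cab [ 23.0114 -63.6737]
202 26 [-0.0004 -0.0001  0.0023] [ 0.    -0.007 -0.001] cab [ 23.1447 -64.0612]
202 24 [-0.0002 -0.0001  0.0044] [ 0.    -0.014 -0.001] cab [ 23.2731 -64.4342]
202 22 [ 0.     -0.0001  0.0064] [ 0.    -0.022 -0.001] cab [ 23.3964 -64.7928]
202 20 [ 0.0002 -0.0001  0.0084] [ 0.    -0.029 -0.001] cab [ 23.5149 -65.1369]
202 18 [ 0.0003 -0.0001  0.0104] [ 0.    -0.036 -0.001] cab [ 23.6283 -65.4668]
202 16 [ 0.0004 -0.0001  0.0125] [ 0.    -0.044 -0.001] cab [ 23.7369 -65.7823]
202 14 [ 0.0006 -0.0001  0.0145] [ 0.    -0.051 -0.001] cab [ 23.8406 -66.0836]
```

View pics/e.png

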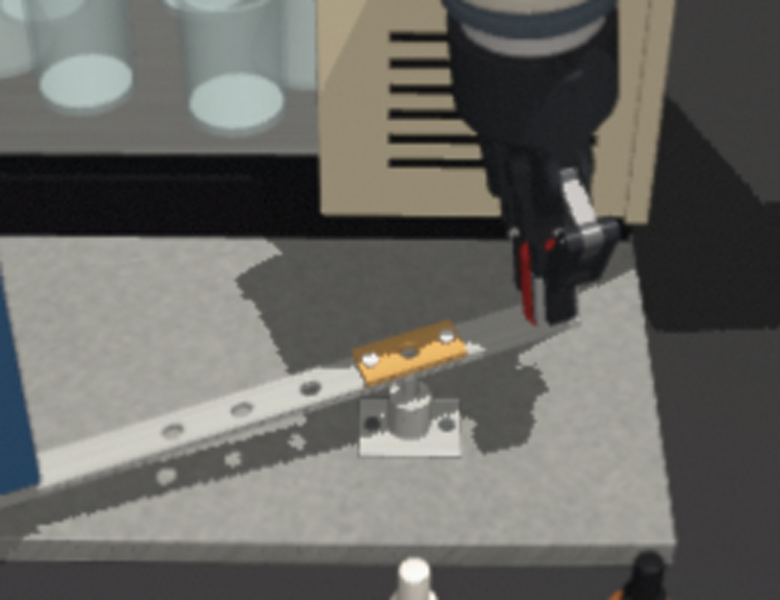

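The image shows the eye's hole at crop (409,350) directly above the pin and shoulder column at (409,385–410). I'll check that numerically.

Run:
```python
from h import *
h=atz("scene",(180+409/3,150+350/3),74.4); p=atz("scene",(316.7,273.0),61); print(h,p,h-p)
a,k,yaw=knob(202); u=np.array([np.cos(np.radians(yaw)),np.sin(np.radians(yaw))]); e=(h-p)[:2]
print("along bar to knob",e@u,"lateral(left of u)",e@[-u[1],u[0]])
```

```text
[ 592.932  -138.3236   74.4   ] [ 592.1747 -138.1609   61.    ] [ 0.7572 -0.1628 13.4   ]
along bar to knob -0.7704447539066056 lateral(left of u) -0.07937465026456964
```

Request:
servo_tool(
  gripper=[0,0,0,0,0],
  offset=[
    [-0.0004,0,0.002],
    [-0.0002,0,0.004],
    [0,0,0.006],
    [0.0002,0,0.008],
    [0.0002,0,0.008],
  ],
  dr=[
    [0,-0.007,0],
    [0,-0.014,0],
    [0,-0.022,0],
    [0,-0.029,0],
    [0,-0.029,0],
  ],
)

```text
t: 7.95
tool_pos: [524.8, -118.1, 94.8]
tool_rot: [0.157, 0.987, 0.006, -0.036]
force: [-4.1, 2.5, -0.5]
width: 22.7
grasp_force: 59.1
```

Request:
servo_tool(
  gripper=[0,0,0,0],
  offset=[
    [0.0001,0,0.001],
    [0.0001,0,0.002],
    [0.0002,0,0.003],
    [0.0002,0,0.003],
  ],
  dr=[
    [0,-0.004,0],
    [0,-0.007,0],
    [0,-0.011,0],
    [0,-0.011,0],
  ],
)

```text
t: 8.35
tool_pos: [524.7, -118.1, 92.0]
tool_rot: [0.157, 0.987, 0.005, -0.03]
force: [-3.6, 2.8, -1.0]
width: 22.9
grasp_force: 59.0
```

Request:
servo_tool(
  gripper=[0,0,0,0],
  offset=[
    [0.0001,0,0.001],
    [0.0001,0,0.002],
    [0.0002,0,0.003],
    [0.0002,0,0.003],
  ],
  dr=[
    [0,-0.004,0],
    [0,-0.007,0],
    [0,-0.011,0],
    [0,-0.011,0],
  ],
)

```text
t: 8.75
tool_pos: [524.4, -117.9, 89.0]
tool_rot: [0.157, 0.987, 0.004, -0.025]
force: [-4.5, 3.7, -1.7]
width: 22.4
grasp_force: 59.0
```

Request:
servo_tool(
  gripper=[0,0,0],
  offset=[
    [0.0001,0,0.0007],
    [0.0001,0,0.0015],
    [0.0001,0,0.0015],
  ],
  dr=[
    [0,-0.003,0],
    [0,-0.005,0],
    [0,-0.005,0],
  ],
)

```text
t: 9.05
tool_pos: [524.3, -117.9, 87.5]
tool_rot: [0.157, 0.987, 0.004, -0.022]
force: [-3.7, 2.8, -0.9]
width: 22.8
grasp_force: 59.0
```

Request:
servo_tool(
  gripper=[0,0,0],
  offset=[
    [0.0001,0,0.0007],
    [0.0001,0,0.0015],
    [0.0001,0,0.0015],
  ],
  dr=[
    [0,-0.003,0],
    [0,-0.005,0],
    [0,-0.005,0],
  ],
)

```text
t: 9.35
tool_pos: [524.1, -117.9, 86.1]
tool_rot: [0.157, 0.987, 0.003, -0.02]
force: [-4.3, 3.5, -1.3]
width: 22.6
grasp_force: 59.0
```

Request:
servo_tool(
  gripper=[0,0,0],
  offset=[
    [0.0001,0,0.0007],
    [0.0001,0,0.0015],
    [0.0001,0,0.0015],
  ],
  dr=[
    [0,-0.003,0],
    [0,-0.005,0],
    [0,-0.005,0],
  ],
)

```text
t: 9.65
tool_pos: [524.0, -117.8, 84.6]
tool_rot: [0.157, 0.987, 0.003, -0.017]
force: [-4.3, 2.0, -0.7]
width: 22.6
grasp_force: 59.0
```

The knob rise is 10 mm with no contact, so the pin is in the eye. I'll continue down.

Request:
servo_tool(
  gripper=[0,0,0,0,0],
  offset=[
    [0.0001,0,0.0015],
    [0.0002,0,0.003],
    [0.0003,0,0.0045],
    [0.0004,0,0.006],
    [0.0004,0,0.006],
  ],
  dr=[
    [0,-0.005,0],
    [0,-0.011,0],
    [0,-0.016,0],
    [0,-0.021,0],
    [0,-0.021,0],
  ],
)

```text
t: 10.15
tool_pos: [523.3, -117.6, 78.5]
tool_rot: [0.157, 0.988, 0.001, -0.007]
force: [-5.2, 2.8, -0.5]
width: 22.8
grasp_force: 59.1
```

Request:
servo_tool(
  gripper=[0,0,0,0,0],
  offset=[
    [0,0,0.001],
    [0,0,0.002],
    [0,0,0.003],
    [0.0001,0,0.004],
    [0.0001,0,0.004],
  ],
  dr=[
    [0,-0.004,0],
    [0,-0.007,0],
    [0,-0.011,0],
    [0,-0.014,0],
    [0,-0.014,0],
  ],
)

```text
t: 10.65
tool_pos: [523.3, -117.6, 74.8]
tool_rot: [0.157, 0.988, 0.0, -0.0]
force: [-4.6, 3.5, -0.3]
width: 22.5
grasp_force: 59.6
```

Request:
servo_tool(
  gripper=[0,0,0,0],
  offset=[
    [0.0005,0,0.0005],
    [0.001,0,0.0005],
    [0.0015,0,0.0005],
    [0.0015,0,0.0005],
  ],
  dr=[
    [0,0,0],
    [0,0,0],
    [0,0,0],
    [0,0,0],
  ],
)

```text
t: 11.05
tool_pos: [523.2, -117.5, 74.7]
tool_rot: [0.157, 0.988, 0.0, 0.001]
force: [-2.0, 2.8, 2.7]
width: 22.4
grasp_force: 59.5
```

Run:
```python
from h import *
o=manip.get_obs();print(o["tool_pos"],o["force"])
p,d=optics.grab_frame("scene")
cv2.imwrite("pics/f.png",cv2.resize(p[150:350,180:440],None,fx=3,fy=3,interpolation=cv2.INTER_CUBIC))
```

```text
[ 523.2386 -117.5001   74.7299] [-2.0485  2.8306  2.7407]
```

View pics/f.png

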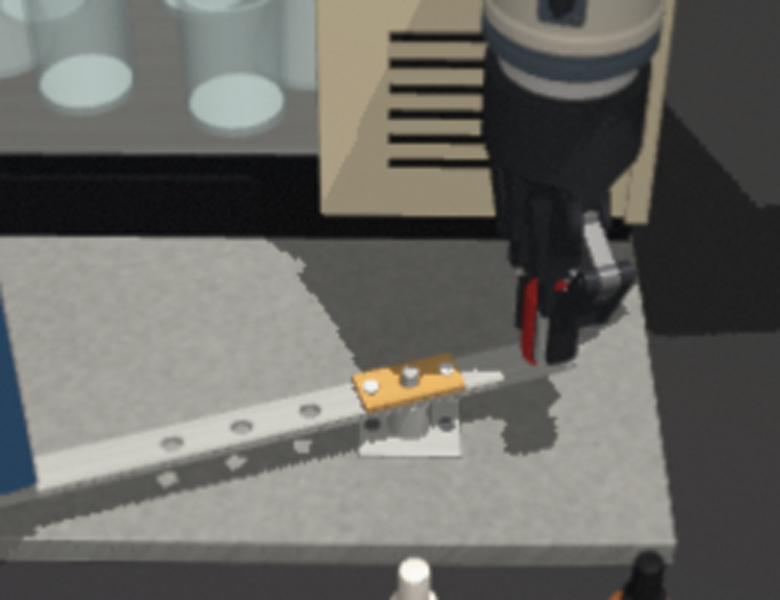

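The picture shows the pin through the brass eye at crop (410,374), with the bar lying on the shoulder. I'll open the gripper and retreat straight up.

Request:
servo_tool(
  gripper=[0.3,0.5,0.7,0.8,0.8,0.8,0.8],
  offset=[
    [0,0,0],
    [0,0,0],
    [0,0,0],
    [0,0,0],
    [0,0,0],
    [0,0,0],
    [0,0,0],
  ],
  dr=[
    [0,0,0],
    [0,0,0],
    [0,0,0],
    [0,0,0],
    [0,0,0],
    [0,0,0],
    [0,0,0],
  ],
)

```text
t: 11.8
tool_pos: [523.0, -117.5, 74.5]
tool_rot: [0.157, 0.988, 0.0, 0.001]
force: [-0.7, 0.5, 0.3]
width: 68.3
grasp_force: 0.0
```

Request:
servo_tool(
  gripper=[0.8,0.8,0.8,0.8,0.8,0.8,0.8,0.8,0.8,0.8],
  offset=[
    [0,0,-0.01],
    [0,0,-0.025],
    [0,0,-0.045],
    [0,0,-0.07],
    [0,0,-0.1],
    [0,0,-0.13],
    [0,0,-0.15],
    [0,0,-0.15],
    [0,0,-0.15],
    [0,0,-0.15],
  ],
  dr=[
    [0,0,0],
    [0,0,0],
    [0,0,0],
    [0,0,0],
    [0,0,0],
    [0,0,0],
    [0,0,0],
    [0,0,0],
    [0,0,0],
    [0,0,0],
  ],
)

```text
t: 12.8
tool_pos: [522.0, -117.3, 223.7]
tool_rot: [0.157, 0.988, 0.0, -0.0]
force: [-0.7, -0.1, -0.2]
width: 68.1
grasp_force: 0.0
```

Run:
```python
from h import *
o=manip.get_obs();print(o["t"],o["tool_pos"],o["force"])
p,d=optics.grab_frame("scene")
cv2.imwrite("pics/g.png",p)
```

```text
12.8 [ 522.0338 -117.3303  223.6788] [-0.7364 -0.0597 -0.2074]
```

View pics/g.png

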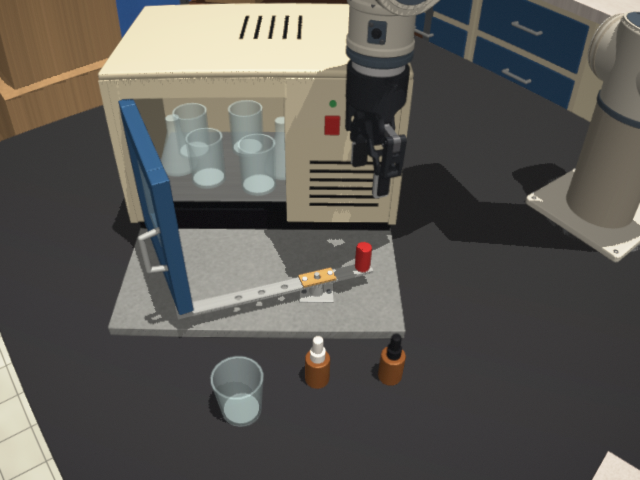

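The stay holds the door on the brass eye, with the pin visible at (317,276). The knob is free at (363,257), and the bottles and beaker look unmoved.

```bash
python3 -c "
from rig import manip
print(manip.sign_off())"
```

```text
the job is handed in; nothing more can be done
None
```

The door stay is on its brass eye, lying home on the pin and holding the door wider by itself; in the last picture the gripper is clear and the bottles and beaker are in place, and the job is handed in at about 13 s of the 64 s (no verdict was returned).

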